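# Run the bar's ice crusher on its third step

## Robot

A 7-joint arm with a two-finger parallel gripper is mounted at the origin on the work surface. World frame = base frame: x ahead of the robot, y to its left, z up, the work surface at z = 0. Lengths are in m, angles in degrees, forces in N, time in s.
With the tool pointing down it reaches from about 0.425 to 0.95 m from the base axis. Payload 4.7 kg.
Tool frame: the origin (TCP) lies between the finger pads, 19 mm behind the fingertips; this is the grasp point; z points along the fingers, y is the line along which they close (so a half turn about z gives the same grasp; the last joint's range is limited). The gripper opens to 85 mm and grips with 20 to 120 N. Pads are 22 mm wide; open, the fingers measure 114 mm over their backs; the gripper's body (76 mm by 85 mm) begins 54 mm behind the grasp point. The pads swing forward as they close: fully open they stand 13 mm farther back than shut.
Start: joints at [-1.656, 26.849, -2.785, 87.806, 1.381, 65.374, -4.715], TCP at [0.675, 0, 0.25] pointing down, gripper open.
Joint ranges: [-148.3, 148.3], [-19.14, 114.17], [-79.39, 73.82], [5.75, 140.21], [-59.74, 239.74], [12.07, 113.84], [-152.46, 152.46]. Speed limits (degrees/s): [147.25, 147.25, 180, 180, 180, 180, 180].

## Interface

Orientations are given as a 3x3 rotation matrix whose columns are the frame's x, y, z axes.
In Python, from station import r gives the robot as it stands.
- The arm moves only by the tool apply_moves, never from a script. Its argument "series" is a list of rows, each a list of 6 numbers: the shift along the tool's x, y, z in cm, then the turn, a rotation vector about the tool's x, y, z in degrees. In form: [[tx, ty, tz, wx, wy, wz], ...]. A call has 1 to 20 rows; each row is the pose to reach, as a shift and turn from the pose commanded when the call began, along the tool's axes at that moment; what a row does not reach only later rows make up. A row lasts 1/10 s, in which the tool goes at most 50 mm and 8.59 degrees, less where a joint would pass 70% of its speed; a pose out of reach is approached as far as the arm can. A call with a gripper value outside its range is refused whole. "claw" is the opening, from 0 (shut) to 1 (fully open), set as the call begins (left out, the last holds). The fingers move at their own pace and stop on an object; "newtons" is the grip in N (left out, the last holds). Time passes only in rows, so rows that repeat a pose let the fingers close. It gives the time, the measured TCP pose, the force, the opening and the grip force at its end, in the units of the state.
- r.read_state(): the state, without advancing time (a new reading comes with each control period).
- r.snapshot(name): name is "scene" or "side" or "wrist"; returns the picture (420x560x3 uint8, red, green, blue); there is no depth.
- r.camera_params(name): a dict with "fx", "fy", "cx", "cy" (pixels), "k1" (the pictures are not rectified: a ray, as slopes to the right and down, at radius r is drawn at 1 + k1 r^2 times it, then the intrinsics apply), "view" (4x4, takes a point from world to camera coordinates). Camera axes: x right, y down, z forward; pixel columns grow to the right and rows downward; lengths in m; the calibration is good to about 2 mm. A picture is of the moment at which its call begins: read the wrist's pose just before it. camera_params takes no time and is no camera call; for the wrist camera it gives the pose at the moment of the call.
- r.close_job(): hands the job in; it is judged then, once.
The state is a dict: "clock": time; "joint_pos": joint angles; "dq": joint speeds; "joint_torque": joint torques, N m; "tool_pos": TCP position; "ee_rot": TCP orientation; "force": force on the tool from outside, world axes, zero at the start; "moment": the same for the moment, N m; "finger_gap": opening from 0.0 (shut) to 1.0 (fully open); "grasp_force": force on a finger pad.
Only numpy, scipy, OpenCV 4.12 (cv2) and the standard library are available. Lean on these libraries where they do the work, as an engineer would, in place of code of your own. Each camera call takes 0.05 s, during which the arm holds its last target. There are 200 camera calls.

## Task

The ice crusher on the bar is loaded, but its lid is only sitting loosely on the bowl. First press the lid down until it is fully home; then turn the spring-return dial on the console clockwise past its first two clicks to the third (three dots) and hold it there against the spring for at least three seconds, and finish while still holding it there with the gripper (do not let go). Leave the glasses, the shaker and the ice bucket standing where they are.

Things in the scene. Friction and masses are not known exactly. Their poses are not given: they have to be found in the camera images.
- crusher: Ice crusher, fixed on the bar: steel motor housing 175 x 175 x 100 mm tall, clear round bowl on it (radius 64 mm at the foot to 79 mm at the rim, z 105 to 195 mm), console in front. Origin: on the bar top under the bowl's upright axis. z up; the console side is its -x, and faces the robot's right (-y), give or take 22 degrees; the bowl's handle juts out 118 mm to its -y.
- console (a point): Black sloping console of the crusher, 165 mm wide, reaching 206 mm in front of the bowl's axis. Origin: where the dial's axis meets its face, 150 mm in front of the bowl's axis, 80 mm above the bar. z = out of the face: up, leaning 12 degrees to the front; x = up the slope, to the bowl. White marks round the dial: a dash at off, then one, two, three dots at the three steps.
- lid_top (a point): Centre of the flat top of the lid's round cap (45 mm across, 13 mm tall), in the middle of the black lid (158 mm across) on the bowl; 220 mm above the bar when the lid is home, higher by the gap when it is not. Press straight down here, for instance with closed fingertips.
- lid (a joint): Gap left under the lid, m: 0 = fully home (hard stop), at most 0.010. It starts 5 to 10 mm open, a pale grey gasket showing between lid and bowl. The gasket resists with about 9 N of friction plus 60 N per m/s all the way down; the lid stays where it is left.
- dial_turn (a joint): Angle of the dial, rad: 0 = off (start), grows clockwise seen from above. Clicks at 0.43, 0.86 and 1.29 are the first, second and third step, crests between at 0.21, 0.64, 1.07, hard stop at 1.38. The spring pulls back with 0.06 N m at 0 rising to 0.17 N m at the stop, a click adds up to 0.05 N m; let go, the dial runs back to off from anywhere.
- dial_grip (a point): Point on the dial's axis 28 mm out from the console face: a good TCP position to grip the bar (fingertips then clear the skirt by 2 mm). Its frame turns with the dial: z = the axis, out of the console; x = along the grip bar to its pointer end. Off, x lies 0.65 rad counter-clockwise from the console's x; at the third step 0.65 rad clockwise.
- dial: The black turning cap of the dial: a grip bar 56 mm long, 14 mm thick, 29 mm tall, its top 35 mm out from the console face, with a white pointer line on top, above a round skirt 66 mm across and 7 mm tall. Origin: on its axis on the console face; axes as point dial_grip.
- shaker: Steel cocktail shaker, 86 mm across, 187 mm tall. Origin: centre of its underside, z up. Stands behind the crusher. Loose, leave it alone.
- tumbler_a: Glass tumbler, 80 mm across the rim, 92 mm tall. Origin: centre of its underside, z up. Stands in front of the console. Loose, leave it alone.
- tumbler_b: Second glass tumbler, the same size, also in front of the console. Loose, leave it alone.
- ice_bucket: Open steel ice bucket, 130 mm across, 125 mm tall. Origin: centre of its underside, z up. Stands behind the crusher. Loose, leave it alone.

How it is judged:
By the outcome, as a careful person would: the job done as asked, in the order asked, and still so for the second after the job is handed in, while the arm keeps its last pose, push and grip.
It also fails if it takes over 54 s, if anything falls off the work surface, if the arm or the gripper's body presses on something with over 40 N, if the wrist force passes 120 N, or if a joint passes its speed limit or range.

## Working session

There is one attempt and no reset: what is moved stays moved. The work goes in short steps, Python scripts to look and compute and a tool call to move; the robot and the scene stay as the last step left them, time stands still between calls to the robot, and variables do not carry over. Pictures are saved under pics/ and viewed, at most 10 in all, crops included, and the job is handed in when it is done.

Besides the shell and the picture viewer there is one more tool, called after "Call:" as name([rows], argument=value, ...), one row to a line, values as JSON. apply_moves: Moves the arm, as the interface text tells. Its arguments: {"type":"object","properties":{"series":{"type":"array"},"claw":{"type":"number"},"newtons":{"type":"number"}},"required":["series"]}

```bash
mkdir -p pics
python3 - <<'E'
from station import r
import cv2,numpy as np
for n in("scene","side","wrist"):
    im=r.snapshot(n); cv2.imwrite(f"pics/{n}0.png",im[:,:,::-1])
    p=r.camera_params(n); print(n,{k:(np.round(v,4).tolist()) for k,v in p.items()})
a=[cv2.imread(f"pics/{n}0.png") for n in("scene","side")]
s=r.read_state();print(s)
E
```

```text
scene {'fx': 459.2062, 'fy': 459.2062, 'cx': 279.7905, 'cy': 203.9143, 'k1': -0.152, 'view': [[-0.1927, 0.9812, 0.0133, 0.0723], [0.761, 0.1579, -0.6293, -0.3642], [-0.6195, -0.1111, -0.7771, 1.5733], [0.0, 0.0, 0.0, 1.0]]}
side {'fx': 477.2981, 'fy': 477.2981, 'cx': 281.3243, 'cy': 203.9837, 'k1': -0.0298, 'view': [[-0.2741, 0.9617, 0.003, 0.0969], [0.8148, 0.2339, -0.5305, -0.4], [-0.5109, -0.143, -0.8477, 1.4518], [0.0, 0.0, 0.0, 1.0]]}
wrist {'fx': 298.0654, 'fy': 298.0654, 'cx': 276.2538, 'cy': 212.4631, 'k1': 0.0017, 'view': [[1.0, 0.0003, -0.0009, -0.6736], [0.0006, -0.9507, 0.3101, -0.0403], [-0.0008, -0.3101, -0.9507, 0.3807], [0.0, 0.0, 0.0, 1.0]]}
{'clock': 0.15, 'joint_pos': array([-1.65561395, 26.88667917, -2.7851714 , 87.85780471,  1.38001633,
       65.37355283, -4.71413029]), 'dq': array([ 0.01275612, -0.11030358,  0.0758757 , -0.13047204, -0.05029485,
        0.00243328,  0.04701999]), 'joint_torque': array([ 3.33697863e-04, -5.10767841e+01, -4.67274967e-02, -2.37979531e+01,
        1.07760131e-02,  5.44104041e-03, -2.80327527e-05]), 'tool_pos': array([6.74590720e-01, 2.96899353e-05, 2.49204102e-01]), 'ee_rot': array([[-5.20799755e-05,  9.99998910e-01, -1.47534115e-03],
       [ 9.99999998e-01,  5.20427947e-05, -2.52398511e-05],
       [-2.51630427e-05, -1.47534246e-03, -9.99998911e-01]]), 'force': array([0.00888939, 0.04601677, 0.72617636]), 'moment': array([ 0.02913196, -0.00101354, -0.01252765]), 'grasp_force': 0.0, 'finger_gap': 1.0001996286325816}
```

View pics/scene0.png

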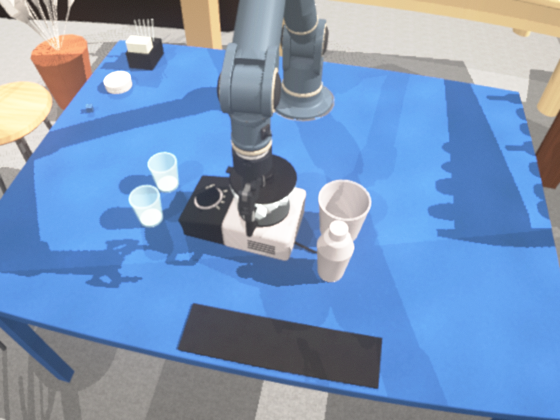

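View pics/side0.png

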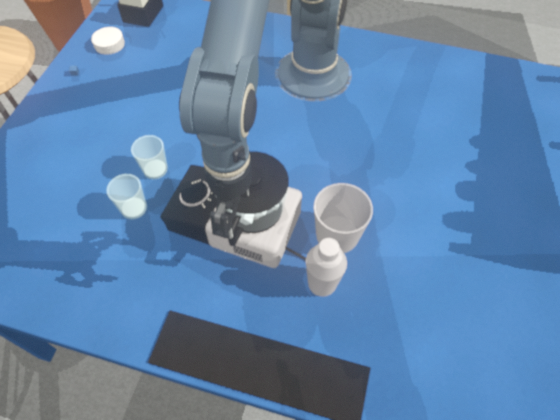

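View pics/wrist0.png

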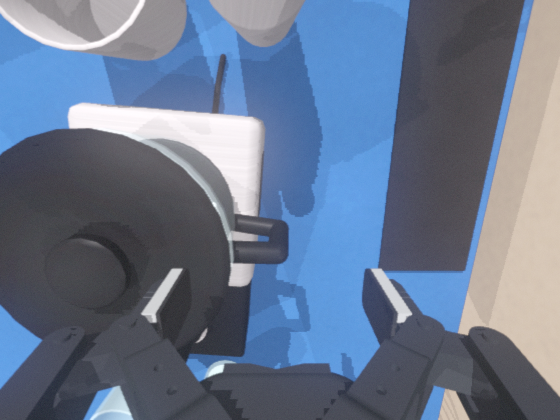

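The wrist image shows the lid cap top at about (87,272), the housing's right edge from (263,120) to (250,285), and the handle at (260,240). The scene and side images show the dial at about (209,197) and (195,193). Both tumblers are in front of the console. Next I compute the poses.

```bash
cat > h.py <<'E'
import numpy as np, cv2
from station import r
def ray(p,uv):
    d=((uv[0]-p["cx"])/p["fx"],(uv[1]-p["cy"])/p["fy"]); d=np.array(d); s=d.copy()
    for _ in range(20): s=d/(1+p["k1"]*(s@s))
    V=np.array(p["view"]);R=V[:3,:3]
    return -R.T@V[:3,3], R.T@np.array([*s,1])
def at(p,uv,z):
    c,d=ray(p,uv); return c+d*(z-c[2])/d[2]
def proj(p,X):
    V=np.array(p["view"]);q=V[:3,:3]@np.asarray(X,float)+V[:3,3];s=q[:2]/q[2];s=s*(1+p["k1"]*(s@s))
    return np.array([p["cx"]+p["fx"]*s[0],p["cy"]+p["fy"]*s[1]])
E
python3 - <<'E'
from h import *
w=r.camera_params("wrist");s=r.camera_params("scene");d=r.camera_params("side")
print("cap",at(w,(87,272),.2275))
for uv in((75,105),(263,120),(250,285)): print("housing",at(w,uv,.1))
print("dial",at(s,(209,197),.085),at(d,(195,193),.085))
for z in(.1,): print("wristhandle",at(w,(288,240),.15))
print("tumb",[at(s,u,.0).round(3) for u in((170,185),(151,220))],[at(d,u,0).round(3) for u in((154,172),(132,211))])
for n in("scene","side"):
    im=cv2.imread(f"pics/{n}0.png")[130:270,110:310]
    cv2.imwrite(f"pics/{n}z.png",cv2.resize(im,None,fx=4,fy=4,interpolation=cv2.INTER_CUBIC))
E
```

```text
cap [ 0.56934139 -0.00243162  0.2275    ]
housing [0.49975796 0.08819759 0.1       ]
housing [0.66206479 0.07593136 0.1       ]
housing [ 0.64619315 -0.08947499  0.1       ]
dial [ 0.55691528 -0.15141576  0.085     ] [ 0.55837611 -0.15196166  0.085     ]
wristhandle [ 0.68333158 -0.01665096  0.15      ]
tumb [array([ 0.47 , -0.305,  0.   ]), array([ 0.601, -0.313, -0.   ])] [array([ 0.478, -0.313,  0.   ]), array([ 0.603, -0.317,  0.   ])]
```

View pics/scenez.png

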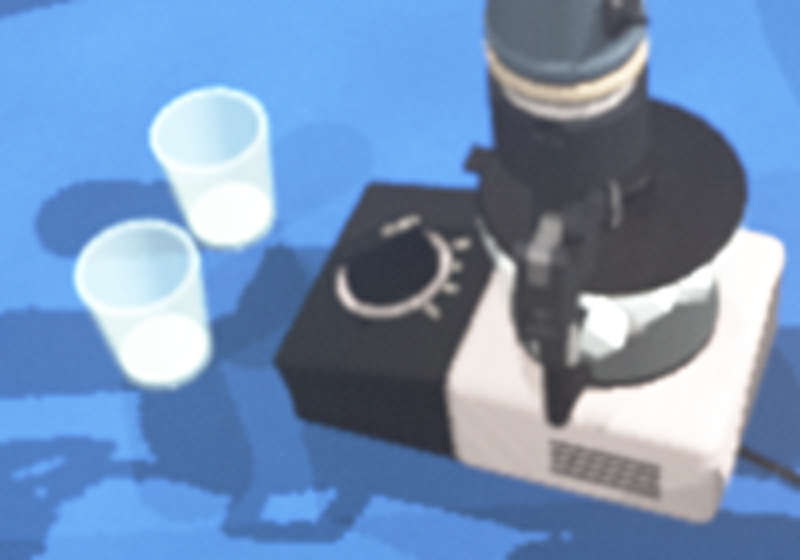

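The geometry agrees: the yaw is about 4.6° and the cap-to-dial distance is 0.1496 m against the specified 0.150 m. In the crop, the dash sits at the upper end of the dial and the dots run clockwise towards the bowl and the side. Next I raise, close the fingers and move over the cap.

Call:
apply_moves([
  [0,0,-2,0,0,0],
  [0,-0.5,-4,0,0,0],
  [0,-2.5,-4,0,0,0],
  [0,-5,-4,0,0,0],
  [-0.1,-7.5,-4,0,0,0],
  [-0.2,-9.5,-4,0,0,0],
  [-0.24,-10.5,-4,0,0,0],
  [-0.24,-10.5,-4,0,0,0],
  [-0.24,-10.5,-3,0,0,0],
  [-0.24,-10.5,-2,0,0,0],
  [-0.24,-10.5,-1,0,0,0],
  [-0.24,-10.5,-1,0,0,0],
  [-0.24,-10.5,-1,0,0,0],
], claw=0, newtons=40)

```text
clock: 1.45
tool_pos: [0.5701, -0.0023, 0.2592]
ee_rot: [[-0.0, 1.0, -0.001], [1.0, 0.0, 0.0], [0.0, -0.001, -1.0]]
force: [0.7, -0.5, -0.3]
finger_gap: 0.002
grasp_force: 0.0
```

Run:
```python
from h import *
im=r.snapshot("side"); cv2.imwrite("pics/side1.png",cv2.resize(im[110:270,130:330,::-1],None,fx=3.7,fy=3.7,interpolation=cv2.INTER_CUBIC))
s=r.read_state();print(s["clock"],s["tool_pos"],s["finger_gap"],s["force"],s["joint_pos"].round(1))
```

```text
1.5 [ 0.57029136 -0.00232069  0.25981548] 0.001558699418921007 [-0.22420489 -0.18953818  0.0143382 ] [ -1.2  16.7  -3.5 101.6   1.1  61.7  -5.1]
```

View pics/side1.png

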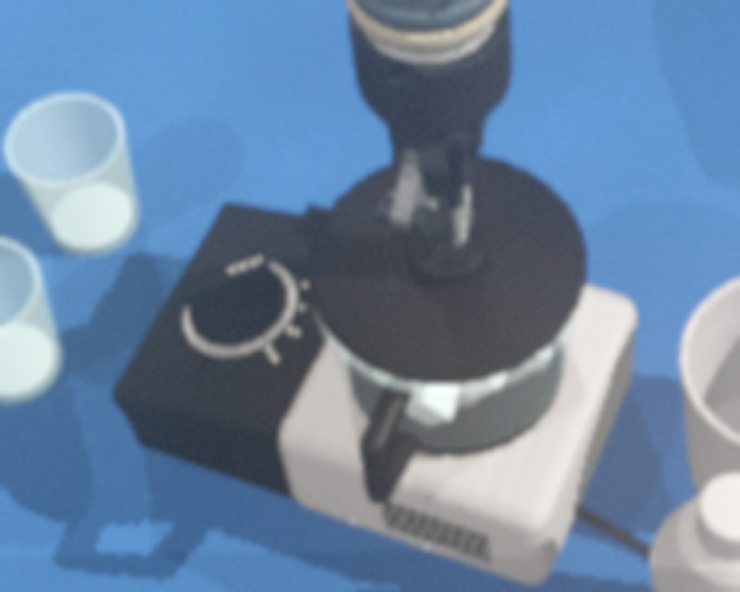

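The closed fingers are centred over the cap, at about crop pixel (445,250). Now I press down.

Call:
apply_moves([
  [0,0,0.5,0,0,0],
  [0,0,0.9,0,0,0],
  [0,0,1.2,0,0,0],
  [0,0,1.4,0,0,0],
  [0,0,1.6,0,0,0],
  [0,0,1.8,0,0,0],
  [0,0,1.9,0,0,0],
  [0,0,2.0,0,0,0],
  [0,0,2.1,0,0,0],
  [0,0,2.1,0,0,0],
])

```text
clock: 2.5
tool_pos: [0.5699, -0.0024, 0.2404]
ee_rot: [[0.0, 1.0, 0.0], [1.0, -0.0, 0.0], [0.0, 0.0, -1.0]]
force: [-3.8, -0.2, 6.8]
finger_gap: 0.001
grasp_force: 3.7
```

Call:
apply_moves([
  [0,0,0.1,0,0,0],
  [0,0,0.2,0,0,0],
  [0,0,0.3,0,0,0],
  [0,0,0.4,0,0,0],
  [0,0,0.4,0,0,0],
  [0,0,0.4,0,0,0],
])

```text
clock: 3.1
tool_pos: [0.57, -0.0024, 0.2387]
ee_rot: [[0.0, 1.0, 0.001], [1.0, -0.0, 0.0], [0.0, 0.001, -1.0]]
force: [-7.2, -0.9, 18.5]
finger_gap: 0.001
grasp_force: 9.1
```

Call:
apply_moves([
  [0,0,0.1,0,0,0],
  [0,0,0.2,0,0,0],
  [0,0,0.3,0,0,0],
  [0,0,0.3,0,0,0],
  [0,0,0.3,0,0,0],
])

```text
clock: 3.6
tool_pos: [0.5701, -0.0024, 0.2385]
ee_rot: [[0.0, 1.0, 0.003], [1.0, -0.0, 0.0], [0.0, 0.003, -1.0]]
force: [-12.9, -0.4, 31.9]
finger_gap: -0.0
grasp_force: 16.1
```

The lid is at its hard stop: z stalls at 0.2385 while the force rises to 32 N. Next I back off and plan the pre-grasp over the dial.

Call:
apply_moves([
  [0,0,-1.5,0,0,0],
  [0,0,-4,0,0,0],
  [0,0,-7,0,0,0],
  [0,0,-8,0,0,0],
  [0,0,-8,0,0,0],
], claw=1)

```text
clock: 4.1
tool_pos: [0.5708, -0.0023, 0.3136]
ee_rot: [[0.0, 1.0, 0.004], [1.0, -0.0, 0.0], [0.0, 0.004, -1.0]]
force: [-0.2, -0.0, 0.1]
finger_gap: 0.846
grasp_force: 0.0
```

```bash
cat >> h.py <<'E'
from scipy.spatial.transform import Rotation as Ro
def frame(C,a):  # C console origin, a yaw deg
    a=np.radians(a);xc=np.array([np.sin(a),np.cos(a),0]);Z=np.array([0,0,1.]);t=np.radians(12)
    n=Z*np.cos(t)-xc*np.sin(t);u=xc*np.cos(t)+Z*np.sin(t);return n,u,np.cross(n,u)
def target(C,a,h,ang): # tool pose: x along bar; ang = bar angle CCW from u, rad
    n,u,v=frame(C,a);x=u*np.cos(ang)+v*np.sin(ang);return np.asarray(C)+h*n,np.c_[x,np.cross(-n,x),-n]
def rel(s,P,R):
    R0=s["ee_rot"];return (R0.T@(P-s["tool_pos"])*100).round(2),np.degrees(Ro.from_matrix(R0.T@R).as_rotvec()).round(2)
E
python3 - <<'E'
from h import *
s=r.read_state();print(s["clock"],s["tool_pos"],s["force"].round(1),s["finger_gap"])
C=np.array([.5572,-.1505,.08])
for h in(.11,): print(rel(s,*target(C,4.6,h,.65)), target(C,4.6,h,.65)[0])
E
```

```text
4.1 [ 0.57078726 -0.00234584  0.31356204] [-0.2 -0.   0.1] 0.8458889616778165
(array([-17.1 ,  -1.59,  12.59]), array([ -4.13,  11.41, -32.51])) [ 0.55536583 -0.17329662  0.18759624]
```

Call:
apply_moves([
  [-3,-0.3,0,0,0,0],
  [-7,-0.6,0,-0.5,1.4,-4],
  [-11,-1,0,-1,2.8,-8],
  [-14.5,-1.4,0,-1.5,4.2,-12],
  [-17.1,-1.59,2,-2.1,5.7,-16.2],
  [-17.1,-1.59,5,-2.7,7.2,-20.5],
  [-17.1,-1.59,8,-3.2,8.7,-25],
  [-17.1,-1.59,10.5,-3.7,10.1,-29],
  [-17.1,-1.59,12,-4.13,11.41,-32.5],
  [-17.1,-1.59,12.5,-4.13,11.41,-32.5],
  [-17.1,-1.59,12.5,-4.13,11.41,-32.5],
  [-17.1,-1.59,12.5,-4.13,11.41,-32.5],
], claw=1)

```text
clock: 5.3
tool_pos: [0.5544, -0.173, 0.1874]
ee_rot: [[-0.54, 0.842, 0.014], [0.825, 0.526, 0.207], [0.167, 0.123, -0.978]]
force: [-0.3, -0.4, 0.3]
finger_gap: 0.996
grasp_force: 0.0
```

Run:
```python
from h import *
s=r.read_state();w=r.camera_params("wrist");im=r.snapshot("wrist");cv2.imwrite("pics/w2.png",im[:,:,::-1])
C=np.array([.5572,-.1505,.08]);a=4.6
n,u,v=frame(C,a)
b=np.cos(.65)*u+np.sin(.65)*v;c=np.cross(n,b)
for nm,h,x,y in(("centre",.035,0,0),("pointer",.035,.028,0),("tail",.035,-.028,0),("pl",.035,.028,.007),("skirt x+",.007,.033,0),("skirt x-",.007,-.033,0),("skirt y+",.007,0,.033),("skirt y-",.007,0,-.033)):
    print(nm,proj(w,C+h*n+x*b+y*c).round(1))
print(s["tool_pos"],s["ee_rot"].round(3),s["joint_pos"].round(1))
print(rel(s,*target(C,a,.11,.65)))
```

```text
centre [278.  233.8]
pointer [278.  196.1]
tail [278.  268.5]
pl [267.9 196.1]
skirt x+ [277.9 180.6]
skirt x- [277.8 257.6]
skirt y+ [237.1 220.7]
skirt y- [318.7 220.7]
[ 0.55441919 -0.17304944  0.18737584] [[-0.54   0.842  0.014]
 [ 0.825  0.526  0.207]
 [ 0.167  0.123 -0.978]] [ 22.9  23.7  -5.3 102.7 -11.3  57.2  57. ]
(array([-0.07,  0.07, -0.03]), array([-0.17, -0.07, -0.06]))
```

View pics/w2.png

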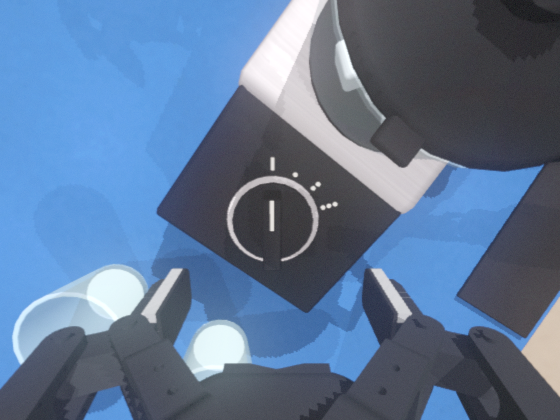

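The wrist image shows the pointer vertical at x≈272 px, so the yaw is right. The finger midline is at about 276.5 px, so the dial sits about 3 mm towards tool -y. I shift over and descend with the gripper open, then close.

Call:
apply_moves([
  [0,-0.35,0,0,0,0],
  [-0.05,-0.35,1.5,0,0,0],
  [-0.05,-0.35,3.5,0,0,0],
  [-0.05,-0.35,5.5,0,0,0],
  [-0.05,-0.35,7,0,0,0],
  [-0.05,-0.35,7.8,0,0,0],
  [-0.05,-0.35,8.05,0,0,0],
  [-0.05,-0.35,8.05,0,0,0],
  [-0.05,-0.35,8.05,0,0,0],
])

```text
clock: 6.25
tool_pos: [0.5531, -0.1594, 0.1087]
ee_rot: [[-0.54, 0.841, 0.015], [0.825, 0.526, 0.206], [0.166, 0.124, -0.978]]
force: [0.2, -0.4, 1.2]
finger_gap: 1.0
grasp_force: 0.0
```

Call:
apply_moves([
  [0,0,0,0,0,0],
  [0,0,0,0,0,0],
  [0,0,0,0,0,0],
  [0,0,0,0,0,0],
  [0,0,0,0,0,0],
  [0,0,0,0,0,0],
  [0,0,0,0,0,0],
  [0,0,0,0,0,0],
], claw=0, newtons=60)

```text
clock: 7.05
tool_pos: [0.553, -0.1587, 0.1081]
ee_rot: [[-0.54, 0.841, 0.014], [0.825, 0.526, 0.207], [0.167, 0.124, -0.978]]
force: [1.1, 1.4, 1.8]
finger_gap: 0.151
grasp_force: 60.2
```

Run:
```python
from h import *
s=r.read_state();C=np.array([.5572,-.1505,.08])
print(s["clock"],s["force"],s["moment"],s["finger_gap"],s["grasp_force"],rel(s,*target(C,4.6,.028,.65)))
im=r.snapshot("wrist");cv2.imwrite("pics/w3.png",im[:,:,::-1])
```

```text
7.05 [1.11855529 1.37528876 1.76900908] [ 0.11064015 -0.16912267 -0.07817337] 0.15128323216141165 60.17216920852661 (array([-0.02,  0.43,  0.13]), array([-0.13, -0.08, -0.03]))
```

View pics/w3.png

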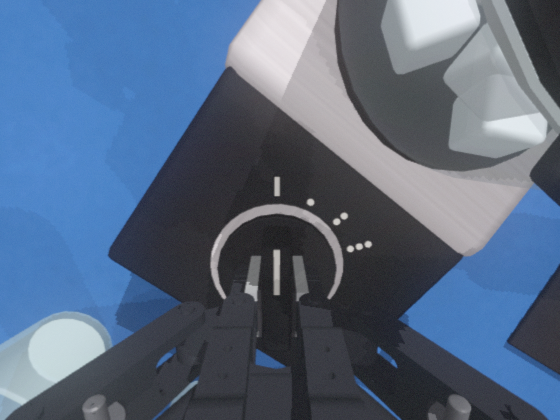

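The bar is gripped centrally: opening about 13 mm, 60 N, pointer between the pads at (277,272). I turn clockwise, which is +z in the tool frame, in stages.

Call:
apply_moves([
  [0,0,0,0,0,3],
  [0,0,0,0,0,7],
  [0,0,0,0,0,11],
  [0,0,0,0,0,15],
  [0,0,0,0,0,19],
  [0,0,0,0,0,23],
  [0,0,0,0,0,27],
  [0,0,0,0,0,31],
  [0,0,0,0,0,35],
  [0,0,0,0,0,38],
  [0,0,0,0,0,38],
])

```text
clock: 8.2
tool_pos: [0.5545, -0.1583, 0.1082]
ee_rot: [[0.091, 0.996, 0.017], [0.974, -0.093, 0.207], [0.207, -0.003, -0.978]]
force: [4.6, 2.9, 0.3]
finger_gap: 0.149
grasp_force: 60.0
```

Run:
```python
from h import *
s=r.read_state();C=np.array([.5572,-.1505,.08])
print(s["clock"],s["force"],s["moment"],s["finger_gap"],s["grasp_force"],rel(s,*target(C,4.6,.028,.65)),s["ee_rot"].T@s["force"],s["joint_pos"].round(1))
```

```text
8.2 [4.61771502 2.89193959 0.26200384] [ 0.22259682 -1.0336502  -0.13737191] 0.14936632684214143 60.007803440093994 (array([0.2 , 0.21, 0.13]), array([-1.000e-02,  3.000e-02, -3.797e+01])) [3.29167697 4.32958342 0.41811806] [ 15.   28.5   3.4 107.5 -17.9  48.2  25.1]
```

Call:
apply_moves([
  [0,0,0,0,0,3],
  [0,0,0,0,0,7],
  [0,0,0,0,0,11],
  [0,0,0,0,0,15],
  [0,0,0,0,0,19],
  [0,0,0,0,0,23],
  [0,0,0,0,0,27],
  [0,0,0,0,0,31],
  [0,0,0,0,0,34],
  [0,0,0,0,0,36.5],
  [0,0,0,0,0,36.5],
  [0,0,0,0,0,36.5],
])

```text
clock: 9.4
tool_pos: [0.5558, -0.1588, 0.1082]
ee_rot: [[0.665, 0.747, 0.019], [0.728, -0.654, 0.205], [0.166, -0.122, -0.979]]
force: [8.2, -0.3, -3.2]
finger_gap: 0.156
grasp_force: 59.6
```

Run:
```python
from h import *
s=r.read_state();C=np.array([.5572,-.1505,.08])
print(s["clock"],s["force"],s["moment"],s["finger_gap"],s["grasp_force"],rel(s,*target(C,4.6,.028,-.65)),s["ee_rot"].T@s["moment"],s["joint_pos"].round(1))
im=r.snapshot("wrist");cv2.imwrite("pics/w4.png",im[:,:,::-1])
```

```text
9.4 [ 8.20467301 -0.29991932 -3.18371098] [ 0.01025651 -1.7005106  -0.20399994] 0.15640961342477788 59.593454003334045 (array([ 0.23, -0.08,  0.13]), array([ 0.19, -0.02,  0.08])) [-1.26584374  1.14402821 -0.14932021] [  8.2  28.9  12.3 107.8 -23.4  49.2  -6.3]
```

View pics/w4.png

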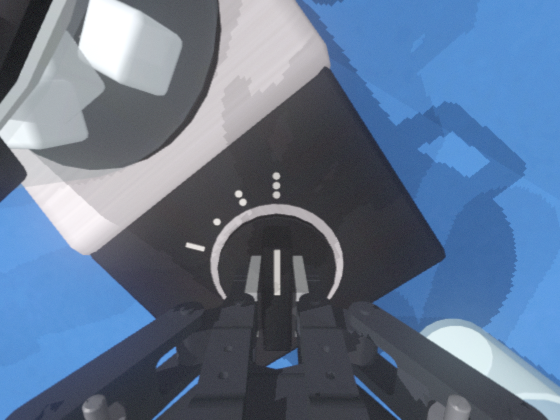

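The pointer at (277,272) lines up with the three dots at (277,185), and the pads are flat on the bar. I hold it there for 4 s.

Call:
apply_moves([
  [0,0,0,0,0,0],
  [0,0,0,0,0,0],
  [0,0,0,0,0,0],
  [0,0,0,0,0,0],
  [0,0,0,0,0,0],
  [0,0,0,0,0,0],
  [0,0,0,0,0,0],
  [0,0,0,0,0,0],
  [0,0,0,0,0,0],
  [0,0,0,0,0,0],
  [0,0,0,0,0,0],
  [0,0,0,0,0,0],
  [0,0,0,0,0,0],
  [0,0,0,0,0,0],
  [0,0,0,0,0,0],
  [0,0,0,0,0,0],
  [0,0,0,0,0,0],
  [0,0,0,0,0,0],
  [0,0,0,0,0,0],
  [0,0,0,0,0,0],
])

```text
clock: 11.45
tool_pos: [0.5558, -0.1588, 0.1082]
ee_rot: [[0.665, 0.747, 0.02], [0.728, -0.654, 0.205], [0.166, -0.122, -0.978]]
force: [8.6, 1.2, -3.6]
finger_gap: 0.153
grasp_force: 59.6
```

Call:
apply_moves([
  [0,0,0,0,0,0],
  [0,0,0,0,0,0],
  [0,0,0,0,0,0],
  [0,0,0,0,0,0],
  [0,0,0,0,0,0],
  [0,0,0,0,0,0],
  [0,0,0,0,0,0],
  [0,0,0,0,0,0],
  [0,0,0,0,0,0],
  [0,0,0,0,0,0],
  [0,0,0,0,0,0],
  [0,0,0,0,0,0],
  [0,0,0,0,0,0],
  [0,0,0,0,0,0],
  [0,0,0,0,0,0],
  [0,0,0,0,0,0],
  [0,0,0,0,0,0],
  [0,0,0,0,0,0],
  [0,0,0,0,0,0],
  [0,0,0,0,0,0],
])

```text
clock: 13.45
tool_pos: [0.5558, -0.1588, 0.1082]
ee_rot: [[0.665, 0.747, 0.019], [0.728, -0.654, 0.205], [0.166, -0.122, -0.978]]
force: [8.7, 0.4, -3.7]
finger_gap: 0.153
grasp_force: 59.6
```

Run:
```python
from h import *
a=cv2.imread("pics/w4.png");b=r.snapshot("wrist")[:,:,::-1]
print("mean diff dial region",np.abs(a[180:300,200:350].astype(int)-b[180:300,200:350]).mean())
im=r.snapshot("side");cv2.imwrite("pics/side5.png",im[:,:,::-1])
```

```text
mean diff dial region 2.212814814814815
```

View pics/side5.png

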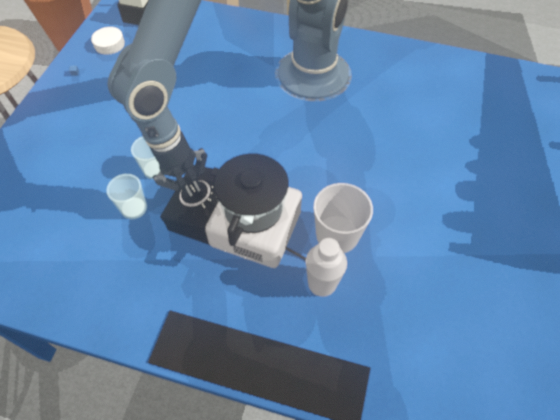

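The tumblers, shaker and bucket are all where they were, the lid is seated, and the dial is held at the third step. I hand in.

```bash
python3 -c "
from station import r
print(r.close_job())"
```

```text
the job is handed in; nothing more can be done
None
```

I pressed the lid down to its hard stop, turned the dial to the third step and held it there for over 4 s, and handed the job in with the gripper still holding it; the glasses, shaker and bucket were not moved.

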